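# Index the jar capper and unload the finished jar

### The arm

A 6-joint arm with a two-finger parallel gripper is mounted at the origin on the work surface. World frame = base frame: x ahead of the robot, y to its left, z up, the work surface at z = 0. Lengths are in m, angles in rad, forces in N, time in s.
With the tool pointing down it reaches from about 0.275 to 0.75 m from the base axis. Payload 10.2 kg.
Tool frame: the origin (TCP) lies midway between the tips of the shut fingers; the grasp point (between the pads) lies 19 mm behind it; z points along the fingers, y is the line along which they close (so a half turn about z gives the same grasp; the last joint's range is limited). The gripper opens to 85 mm and grips with 20 to 120 N. Pads are 22 mm wide; open, the fingers measure 114 mm over their backs; the gripper's body (76 mm by 85 mm) begins 54 mm behind the grasp point. The pads swing forward as they close: fully open they stand 13 mm farther back than shut.
Start: joints at [-1.525, 0.313, 1.498, -0, 1.331, -0.223], TCP at [0.139, -0.506, 0.231] pointing down, gripper open.
Joint ranges: [-2.94, 2.94], [-0.97, 2.17], [0.19, 2.56], [-1.23, 4.37], [0.02, 3.11], [-2.88, 2.88]. Speed limits (rad/s): [2.39, 2.39, 3.01, 3.14, 3.14, 3.14].

### API

Orientations are given as a unit quaternion [w, x, y, z].
In Python, from plant import ctrl, cams gives the robot as it stands.
- The arm moves only by the tool carry_out, never from a script. Its arguments are lists of equal length, an entry for each row: "offset": the shift along the world's x, y, z in m, a list of three; "turn": the turn about the world's z in degrees; "fingers": the finger opening in m, from 0 to 0.0854. In form: {"offset": [[dx, dy, dz], ...], "turn": [turn, ...], "fingers": [fingers, ...]}. A call has 1 to 12 rows; each row is the pose to reach, as a shift and turn from the pose commanded when the call began; what a row does not reach only later rows make up. A row lasts 1/10 s, in which the tool goes at most 50 mm and 8.59 degrees, less where a joint would pass 70% of its speed; a pose out of reach is approached as far as the arm can. A call with a gripper value outside its range is refused whole. The fingers move at their own pace and stop on an object; the grip force is fixed at half the most. Time passes only in rows, so rows that repeat a pose let the fingers close. It gives the time, the measured TCP pose, the force, the opening and the grip force at its end, in the units of the state.
- ctrl.observe(): the state, without advancing time (a new reading comes with each control period).
- cams.snapshot(name): name is "side" or "top" or "wrist"; returns (picture, depth): 420x560x3 uint8, red, green, blue; 420x560 float32, m along the optical axis (not along the pixel's ray), 0 where there is no reading.
- cams.camera_info(name): a dict with "camera_matrix" (3x3 intrinsics, pixels), "extrinsics" (4x4, takes a point from world to camera coordinates). Camera axes: x right, y down, z forward; pixel columns grow to the right and rows downward; lengths in m; the calibration is good to about 2 mm. A picture is of the moment at which its call begins: read the wrist's pose just before it. camera_info takes no time and is no camera call; for the wrist camera it gives the pose at the moment of the call.
- ctrl.finish_job(): hands the job in; it is judged then, once.
Trained networks look in the newest picture that a camera, given by its name, has taken for a name from the list of things; names that differ only in an ending like _2 or _b are one class to them, and where a whole thing is asked for, a point or a joint stands for the part that bears it (a point fixed in the world has none). Each returns a list of dicts, best first, with "p" (0 to 1); they miss things now and then, are a little off and sometimes report something else, mostly with a low value. They report only what shows in the picture. A call takes as long as a camera call.
- cams.look_for(camera, query): "extent" ([left, top, right, bottom] in pixels, round what is visible of it).
- cams.trace(camera, query): "pixels" (420x560 bool, what is visible of it) and "extent" ([left, top, right, bottom] in pixels, round what is visible of it).
- cams.pinpoint(camera, query): "centre" ([column, row] in pixels: a listed point, or the origin of a listed thing).
The state is a dict: "time": time; "joints": joint angles; "dq": joint speeds; "joint_torque": joint torques, N m; "position": TCP position; "tcp_rot": TCP orientation; "force": force on the tool from outside, world axes, zero at the start; "wrist_torque": the same for the moment, N m; "opening": opening from 0.0 (shut) to 1.0 (fully open); "grasp_force": force on a finger pad.
Only numpy, scipy, OpenCV 4.12 (cv2) and the standard library are available. Lean on these libraries where they do the work, as an engineer would, in place of code of your own. Each camera call takes 0.05 s, during which the arm holds its last target. There are 200 camera calls.

### The job

The jar under the capping head is finished. Turn the press's round table a quarter turn clockwise, seen from above, until it clicks into its next station, so that this jar comes out from under the head and the waiting jar goes in. Then lift the finished jar out and set it down upright, without dropping it, on the sheet tray clear of the jar already there, leaving everything else where it stands.

Things in the scene. Friction and masses are not known exactly. Their poses are not given: they have to be found in the camera images.
- index_table (a joint): round aluminium index table of the press, 330 mm across, top face 83 mm above the bench, turning about a vertical axis at hub. Value in rad: 0 at the start, growing clockwise seen from above. Four stations 1.571 rad apart, each with a spring detent. No stops: it can be pushed on past a station.
- hub (a point): centre of the index table on its top face; its axes turn with the table. A hub cap 52 mm across and 16 mm high stands here. Detent: 8 to 12 N at a knob pushes the table out of a station; between stations it takes 1 to 2 N and stays where left; within 0.045 rad (6 mm at a knob) of a station it snaps in by itself when let go.
- knob_a (a point): one of four like turning knobs on the table's rim: upright black cylinder 26 mm across, 36 mm high, on a 20 mm stem. The point is on its axis, 40 mm above the table, 16 mm below its top, 140 mm from the hub; nearest jar side 69 mm away. Fixed to the table. Starts between the head's station and the next jar.
- knob_b (a point): one of four like turning knobs on the table's rim: upright black cylinder 26 mm across, 36 mm high, on a 20 mm stem. The point is on its axis, 40 mm above the table, 16 mm below its top, 140 mm from the hub; nearest jar side 69 mm away. Fixed to the table. Starts between the next and the last jar.
- knob_c (a point): one of four like turning knobs on the table's rim: upright black cylinder 26 mm across, 36 mm high, on a 20 mm stem. The point is on its axis, 40 mm above the table, 16 mm below its top, 140 mm from the hub; nearest jar side 69 mm away. Fixed to the table. Starts between the last jar and the empty station.
- knob_d (a point): one of four like turning knobs on the table's rim: upright black cylinder 26 mm across, 36 mm high, on a 20 mm stem. The point is on its axis, 40 mm above the table, 16 mm below its top, 140 mm from the hub; nearest jar side 69 mm away. Fixed to the table. Starts between the empty station and the head's.
- under_head (a point): point on the table top below the capping pad, fixed to the press, 100 mm from the hub, away from the robot. Pad's underside 196 mm, head's 250 mm above the bench, head's top 325 mm, head 96 mm wide, from 65 mm beyond the hub out to a column; a lever on its left rises to 386 mm. The press is fixed. The station right of the head, seen from the robot, starts empty.
- finished_jar_mid (a point): centre, half-way up, of the finished jar: the one under the capping head at the start. All jars are alike: round, 60 mm across up to 60 mm high, then a shoulder and a brass lid 53 mm across; 90 mm high, about 0.28 kg. z points up the jar. On the table each stands in a nest: a steel collar 10 mm high, 66 mm inside.
- next_jar_mid (a point): centre, half-way up, of the waiting jar that starts at the station left of the head seen from the robot and goes under the head next
- last_jar_mid (a point): centre, half-way up, of the other waiting jar, which starts at the station nearest the robot
- nest_done (a point): centre of the floor of the nest (table's top face, 100 mm from the hub) in which the finished jar stands; turns with the table
- nest_next (a point): the same for the nest of the next jar
- nest_last (a point): the same for the nest of the last jar
- tray_mid (a point): aluminium sheet tray, 320 mm long (its x axis) and 220 mm wide (y), lying fixed on the bench to the left or the right of the press; walls 3 mm thick, 18 mm high. This point is the centre of its floor, 3 mm above the bench.
- tray_jar_mid (a point): centre, half-way up, of the jar that already stands on the tray, somewhere along its long middle line (within 20 mm of it)
- spice_tub_mid (a point): clear spice tub, 76 mm across, 120 mm high, on the white chopping board (300 x 200 x 15 mm) at the press's other side; this point is 60 mm above its foot
- spoon: wooden spoon, 200 mm long, lying on the chopping board
- sauce_bottle_mid (a point): red-brown sauce bottle, 80 mm across, 210 mm high, standing beyond on the right; this point is 70 mm above its foot
- jug_mid (a point): white jug with a black cap and a small handle, 108 mm across, 172 mm high, standing beyond on the left; this point is 60 mm above its foot
- lid_stack_mid (a point): stack of brass lids, 56 mm across, 40 mm high, on the bench on the robot's side of the press to the left; this point is its centre
- measure_mid (a point): steel measuring mug, 84 mm across with a handle, 85 mm high, on the bench on the robot's side of the press to the right; this point is its centre

How it is judged:
By the outcome, as a careful person would: the job done as asked, in the order asked, and still so for the second after the job is handed in, with the robot touching nothing.
It also fails if it takes over 64 s, if anything falls off the work surface, if the arm or the gripper's body presses on something with over 40 N, if the wrist force passes 120 N, or if a joint passes its speed limit or range.

## Working session

There is one attempt and no reset: what is moved stays moved. The work goes in short steps, Python scripts to look and compute and a tool call to move; the robot and the scene stay as the last step left them, time stands still between calls to the robot, and variables do not carry over. Pictures are saved under pics/ and viewed, at most 10 in all, crops included, and the job is handed in when it is done.

Besides the shell and the picture viewer there is one more tool, called by a JSON object that holds its "name" and its "arguments", one argument or row to a line. carry_out: Moves the arm, as the interface text tells. Its arguments: {"type":"object","properties":{"offset":{"type":"array","items":{"type":"array","items":{"type":"number"}}},"turn":{"type":"array","items":{"type":"number"}},"fingers":{"type":"array","items":{"type":"number"}}},"required":["offset","turn","fingers"]}

```bash
mkdir -p pics
cat > h.py <<'E'
import numpy as np, cv2
from plant import ctrl, cams
def snap(n,f=None):
    p,d=cams.snapshot(n)
    if f: cv2.imwrite('pics/'+f,p[:,:,::-1])
    return p,d,cams.camera_info(n)
def at_z(info,px,z):
    K=np.array(info['camera_matrix']);E=np.array(info['extrinsics']);R,t=E[:3,:3],E[:3,3]
    c=-R.T@t; r=R.T@np.linalg.inv(K)@np.array([px[0],px[1],1.])
    return c+r*(z-c[2])/r[2]
def proj(info,P):
    K=np.array(info['camera_matrix']);E=np.array(info['extrinsics'])
    q=K@(E[:3,:3]@np.array(P)+E[:3,3]); return q[:2]/q[2]
def cloud(info,d):
    K=np.array(info['camera_matrix']);E=np.array(info['extrinsics'])
    v,u=np.mgrid[:d.shape[0],:d.shape[1]]
    c=np.stack([(u-K[0,2])/K[0,0]*d,(v-K[1,2])/K[1,1]*d,d],-1)
    return (c-E[:3,3])@E[:3,:3]
E
python3 - <<'E'
from h import *
s=ctrl.observe();print(s['time'],s['position'],s['tcp_rot'])
H={'hub':.083,'knob_a':.123,'finished_jar_mid':.128,'next_jar_mid':.128,'last_jar_mid':.128,'tray_mid':.003,'tray_jar_mid':.048,'lid_stack_mid':.02,'measure_mid':.0425,'spice_tub_mid':.075,'sauce_bottle_mid':.07,'jug_mid':.06,'under_head':.083}
for n in ('top','side'):
    p,d,i=snap(n,n+'0.png')
    E=np.array(i['extrinsics']);print(n,-E[:3,:3].T@E[:3,3])
    for k,z in H.items():
        print(n,k,[(round(r['p'],2),np.round(r['centre']).tolist(),np.round(at_z(i,r['centre'],z),3)[:2].tolist()) for r in cams.pinpoint(n,k)[:5]])
E
```

```text
0.0 [ 0.13939936 -0.50586964  0.23072402] [-6.69039782e-04  9.90981037e-01  1.34000498e-01  5.15638500e-05]
top [ 0.43167818 -0.00401828  1.42962037]
top hub [(0.78, [286.0, 190.0], [0.593, -0.006])]
top knob_a [(0.94, [306.0, 140.0], [0.713, -0.058]), (0.89, [266.0, 245.0], [0.458, 0.042]), (0.76, [234.0, 167.0], [0.647, 0.119]), (0.7, [343.0, 210.0], [0.54, -0.143]), (0.53, [147.0, 237.0], [0.48, 0.329])]
top finished_jar_mid [(0.48, [268.0, 154.0], [0.677, 0.035])]
top next_jar_mid [(0.91, [245.0, 210.0], [0.541, 0.093]), (0.28, [305.0, 138.0], [0.715, -0.053])]
top last_jar_mid [(0.89, [305.0, 230.0], [0.492, -0.05])]
top tray_mid [(0.91, [144.0, 233.0], [0.495, 0.367])]
top tray_jar_mid [(0.98, [147.0, 237.0], [0.482, 0.348]), (0.21, [177.0, 140.0], [0.731, 0.273])]
top lid_stack_mid [(0.76, [214.0, 298.0], [0.326, 0.181]), (0.59, [306.0, 230.0], [0.498, -0.057]), (0.42, [264.0, 158.0], [0.687, 0.049])]
top measure_mid [(0.84, [354.0, 290.0], [0.344, -0.175]), (0.32, [283.0, 189.0], [0.602, 0.0])]
top spice_tub_mid [(0.75, [405.0, 203.0], [0.561, -0.305]), (0.54, [234.0, 168.0],
[... 720 characters left out ...]
, [287.0, 193.0], [0.487, -0.05]), (0.16, [274.0, 347.0], [0.475, 0.422])]
side tray_mid [(0.77, [274.0, 348.0], [0.481, 0.365]), (0.66, [206.0, 182.0], [0.77, -0.189])]
side tray_jar_mid [(0.97, [270.0, 333.0], [0.492, 0.349])]
side lid_stack_mid [(0.86, [335.0, 287.0], [0.333, 0.182])]
side measure_mid [(0.6, [334.0, 186.0], [0.348, -0.176]), (0.21, [261.0, 236.0], [0.553, 0.048])]
side spice_tub_mid [(0.76, [274.0, 148.0], [0.551, -0.3]), (0.21, [217.0, 208.0], [0.692, -0.016])]
side sauce_bottle_mid [(0.68, [230.0, 156.0], [0.693, -0.254])]
side jug_mid [(0.84, [187.0, 296.0], [0.716, 0.277])]
side under_head [(0.93, [218.0, 218.0], [0.68, 0.027]), (0.23, [260.0, 237.0], [0.549, 0.085])]
```

View pics/top0.png

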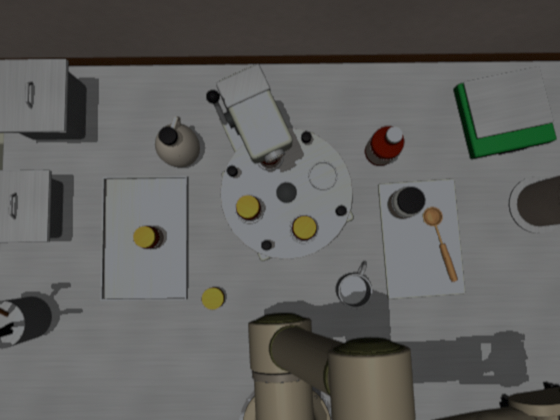

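View pics/side0.png

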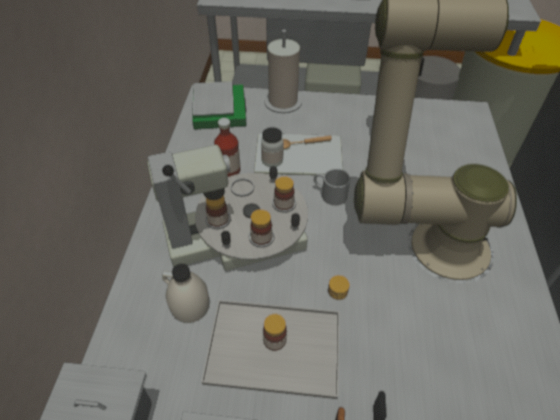

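The top view (up = +x, left = +y) shows the hub at (286,190), the head's jar at about (270,156) and the next jar at (247,208). The last jar is at (304,228), the empty nest at (323,177), and the tray with its jar at (146,237). In the side view the tray is at lower centre (274,348), with its jar at (274,330). Next I'll fit the table's pose from depth.

```bash
cat >> h.py <<'E'
from scipy.optimize import least_squares
def top_blob(n,P,z,r):
    """centre of top faces near P=(x,y) at height z, via enclosing circle of points"""
    d,i=n; C=cloud(i,d)
    m=(d>0)&(abs(C[...,2]-z)<.008)&(np.hypot(C[...,0]-P[0],C[...,1]-P[1])<r)
    if m.sum()<6: return None,int(m.sum())
    q=C[m][:,:2]; return (q.max(0)+q.min(0))/2,int(m.sum())
E
python3 - <<'E'
from h import *
obs=[]
T={'kb':((.455,.043),.139,.03,159,.14),'ka':((.644,.12),.139,.03,69,.14),'kc':((.54,-.142),.139,.03,249,.14),'kd':((.715,-.058),.139,.03,-21,.14),
'next':((.543,.09),.173,.045,114,.1),'last':((.49,-.05),.173,.045,204,.1),'trayjar':((.485,.348),.093,.045,0,0),'hub':((.592,-.003),.099,.04,0,0)}
for n in ('top','side'):
    p,d,i=snap(n)
    for k,(P,z,r,a,R) in T.items():
        c,m=top_blob((d,i),P,z,r); print(n,k,m,None if c is None else np.round(c,4))
        if c is not None and k!='trayjar': obs.append((c,k,n))
    C=cloud(i,d); m=(d>0)&(C[...,2]>.012)&(C[...,2]<.025)&(abs(C[...,0]-.49)<.2)&(abs(C[...,1]-.366)<.14)
    q=C[m][:,:2].astype(np.float32); print(n,'tray',m.sum(),cv2.minAreaRect(q) if m.sum()>5 else '')
ph={'ka':45,'kb':135,'kc':225,'kd':-45,'next':90,'last':180}
for sel in ('top','side','both'):
    def f(v):
        o=[]
        for c,k,n in obs:
            if sel!='both' and n!=sel: continue
            R=.14 if k[0]=='k' else .1 if k in ph else 0; a=v[2]+np.radians(ph.get(k,0))
            o+=list(v[:2]+R*np.array([np.cos(a),np.sin(a)])-c)
        return o
    s=least_squares(f,[.592,-.003,.42],loss='soft_l1',f_scale=.003);print(sel,s.x,np.degrees(s.x[2]),np.round(np.array(f(s.x))*1e3,1))
E
```

```text
top kb 87 [0.4597 0.0422]
top ka 90 [0.6382 0.1236]
top kc 88 [ 0.5399 -0.1369]
top kd 90 [ 0.7193 -0.0561]
top next 409 [0.5478 0.0844]
top last 404 [ 0.4986 -0.0472]
top trayjar 371 [0.4835 0.3442]
top hub 326 [ 0.5896 -0.0065]
top tray 738 ((0.505621075630188, 0.371088445186615), (0.25482049584388733, 0.3709690570831299), 86.69481658935547)
side kb 60 [0.4573 0.043 ]
side ka 72 [0.6367 0.1253]
side kc 52 [ 0.538  -0.1356]
side kd 0 None
side next 274 [0.5467 0.0845]
side last 230 [ 0.4968 -0.048 ]
side trayjar 378 [0.4816 0.3443]
side hub 153 [ 0.5888 -0.0059]
side tray 912 ((0.5056065320968628, 0.36263152956962585), (0.3678847849369049, 0.22530041635036469), 0.06584018468856812)
top [ 0.5893303  -0.00663732  0.42402519] 24.294853865258073 [-1.4  0.6  0.7  0.7 -0.1 -0.7  1.  -0.   0.4  0.1 -0.4 -0.6 -0.3 -0.1]
side [ 0.58796925 -0.00597142  0.42599763] 24.407866302958368 [-0.4  0.3  0.5 -0.2  0.8 -1.4 -0.1  0.6  0.1  0.7 -0.9 -0.1]
both [ 0.58868864 -0.00635037  0.4248269 ] 24.34078844980649 [-2.   0.8 -0.1  1.  -0.6 -0.5  0.4  0.4 -0.3  0.4 -1.  -0.4 -0.9  0.2
  0.3  0.   1.4 -0.6  1.3 -1.7  0.7  0.3  0.8  0.5 -0.1 -0.5]
```

{"name": "carry_out", "arguments": {
  "offset": [
    [0.04,0.037,0],
    [0.08,0.074,0],
    [0.12,0.111,0],
    [0.16,0.147,0],
    [0.2,0.184,0],
    [0.24,0.221,0],
    [0.28,0.258,0],
    [0.32,0.295,0],
    [0.36,0.332,0],
    [0.4,0.3685,0],
    [0.4,0.3685,0],
    [0.4,0.3685,0]
  ],
  "turn": [7,14,21,28,35,42,49,53.9,53.9,53.9,53.9,53.9],
  "fingers": [0.044,0.044,0.044,0.044,0.044,0.044,0.044,0.044,0.044,0.044,0.044,0.044]
}}

```text
time: 2.7
position: [0.5418, -0.1341, 0.2308]
tcp_rot: [-0.0, 0.821, 0.571, 0.0]
force: [0.6, -1.2, -0.0]
opening: 0.518
grasp_force: 0.0
```

Run:
```python
from h import *
p,d,i=snap('wrist','w1.png')
s=ctrl.observe();print(s['time'],s['position'],s['force'])
P,n=top_blob((d,i),(.539,-.137),.139,.035);print('knob c',P,n)
```

```text
2.75 [ 0.54038782 -0.135929    0.23081192] [-0.25545911 -0.77920662 -0.51168333]
knob c [ 0.53835329 -0.13785212] 712
```

View pics/w1.png

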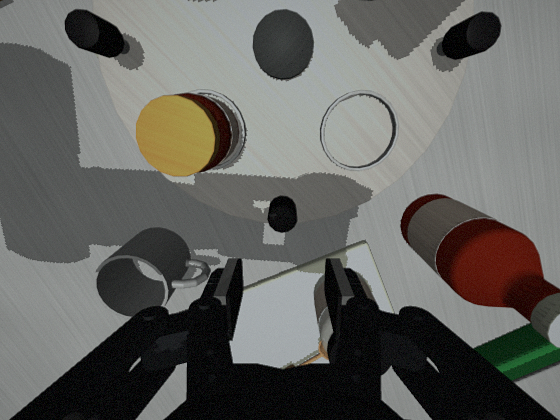

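The wrist view shows knob c at (283,213), centred between the fingers, and the arm is settling onto its target. Next I'll descend.

{"name": "carry_out", "arguments": {
  "offset": [
    [0,0,-0.03],
    [0,0,-0.06],
    [0,0,-0.085],
    [0,0,-0.105],
    [0,0,-0.122],
    [0,0,-0.122],
    [0,0,-0.122]
  ],
  "turn": [0,0,0,0,0,0,0],
  "fingers": [0.044,0.044,0.044,0.044,0.044,0.042,0.042]
}}

```text
time: 3.45
position: [0.5393, -0.1384, 0.11]
tcp_rot: [0.0, 0.823, 0.568, 0.0]
force: [-0.4, -0.8, -0.1]
opening: 0.489
grasp_force: 0.0
```

Run:
```python
from h import *
s=ctrl.observe();print(s['time'],s['position'],s['force'],s['opening'])
H=np.array([.5887,-.0064]);a0=249.34
def p(a,r=.14): return H+r*np.array([np.cos(np.radians(a)),np.sin(np.radians(a))])
c=p(a0)
for k in range(0,106,3): print(k,np.round(p(a0-k)-c,4))
```

```text
3.45 [ 0.53925918 -0.13840553  0.10997102] [-0.3670433  -0.82416695 -0.11226253] 0.48946921844182373
0 [0. 0.]
3 [-0.0068  0.0028]
6 [-0.0134  0.0059]
9 [-0.0199  0.0093]
12 [-0.0262  0.0131]
15 [-0.0322  0.0172]
18 [-0.0381  0.0217]
21 [-0.0437  0.0264]
24 [-0.049   0.0314]
27 [-0.0541  0.0367]
30 [-0.0589  0.0422]
33 [-0.0634  0.048 ]
36 [-0.0676  0.0541]
39 [-0.0714  0.0603]
42 [-0.075   0.0667]
45 [-0.0782  0.0733]
48 [-0.081   0.0801]
51 [-0.0835  0.0869]
54 [-0.0856  0.094 ]
57 [-0.0874  0.1011]
60 [-0.0887  0.1083]
63 [-0.0897  0.1155]
66 [-0.0904  0.1228]
69 [-0.0906  0.1302]
72 [-0.0905  0.1375]
75 [-0.0899  0.1448]
78 [-0.089   0.1521]
81 [-0.0877  0.1593]
84 [-0.086   0.1664]
87 [-0.084   0.1735]
90 [-0.0816  0.1804]
93 [-0.0788  0.1872]
96 [-0.0757  0.1938]
99 [-0.0723  0.2003]
102 [-0.0685  0.2065]
105 [-0.0644  0.2126]
```

{"name": "carry_out", "arguments": {
  "offset": [
    [-0.0068,0.0028,0],
    [-0.0134,0.0059,0],
    [-0.0199,0.0093,0],
    [-0.0262,0.0131,0],
    [-0.0322,0.0172,0],
    [-0.0381,0.0217,0],
    [-0.0437,0.0264,0],
    [-0.049,0.0314,0],
    [-0.0541,0.0367,0],
    [-0.0589,0.0422,0],
    [-0.0634,0.048,0],
    [-0.0676,0.0541,0]
  ],
  "turn": [-3,-6,-9,-12,-15,-18,-21,-24,-27,-30,-33,-36],
  "fingers": [0.042,0.042,0.042,0.042,0.042,0.042,0.042,0.042,0.042,0.042,0.042,0.042]
}}

```text
time: 4.65
position: [0.4723, -0.0844, 0.1109]
tcp_rot: [0.001, 0.958, 0.285, 0.001]
force: [0.7, -2.3, 0.3]
opening: 0.489
grasp_force: 1.1
```

```bash
cat >> h.py <<'E'
H0=np.array([.5887,-.0064])
def table_turn(guess,n='top'):
    """table angle (deg, clockwise) from knob tops"""
    p,d,i=snap(n); out={}
    for k,a in {'b':159.34,'c':249.34,'d':-20.66,'a':69.34}.items():
        g=np.radians(a-guess); c,m=top_blob((d,i),H0+.14*np.array([np.cos(g),np.sin(g)]),.139,.03)
        if c is not None and m>40: v=c-H0; out[k]=round(float((a-np.degrees(np.arctan2(v[1],v[0]))+180)%360-180),1)
    return out
E
python3 - <<'E'
from h import *
s=ctrl.observe();print(s['time'],s['position'],s['force'],s['opening']);print(table_turn(32,'side'),table_turn(32,'top'))
c=H0+.14*np.array([np.cos(np.radians(213.34)),np.sin(np.radians(213.34))])
for k in range(39,94,3):
    a=np.radians(249.34-k);print(k,np.round(H0+.14*np.array([np.cos(a),np.sin(a)])-c,4).tolist())
E
```

```text
4.65 [ 0.47233736 -0.08440981  0.1108859 ] [ 0.66170559 -2.29715077  0.25685664] 0.48944856212383336
{'b': 32.0, 'c': 30.7, 'a': 31.5} {'b': 33.6, 'd': 32.9}
39 [-0.0039, 0.0062]
42 [-0.0074, 0.0126]
45 [-0.0106, 0.0192]
48 [-0.0134, 0.026]
51 [-0.0159, 0.0329]
54 [-0.0181, 0.0399]
57 [-0.0198, 0.047]
60 [-0.0212, 0.0542]
63 [-0.0222, 0.0615]
66 [-0.0228, 0.0688]
69 [-0.023, 0.0761]
72 [-0.0229, 0.0834]
75 [-0.0224, 0.0908]
78 [-0.0214, 0.098]
81 [-0.0202, 0.1052]
84 [-0.0185, 0.1124]
87 [-0.0164, 0.1194]
90 [-0.014, 0.1263]
93 [-0.0113, 0.1331]
```

The table is turning, with only light force.

{"name": "carry_out", "arguments": {
  "offset": [
    [-0.0039,0.0062,0],
    [-0.0074,0.0126,0],
    [-0.0106,0.0192,0],
    [-0.0134,0.026,0],
    [-0.0159,0.0329,0],
    [-0.0181,0.0399,0],
    [-0.0198,0.047,0],
    [-0.0212,0.0542,0],
    [-0.0222,0.0615,0],
    [-0.0228,0.0688,0],
    [-0.023,0.0761,0],
    [-0.0229,0.0834,0]
  ],
  "turn": [-3,-6,-9,-12,-15,-18,-21,-24,-27,-30,-33,-36],
  "fingers": [0.042,0.042,0.042,0.042,0.042,0.042,0.042,0.042,0.042,0.042,0.042,0.042]
}}

```text
time: 5.95
position: [0.4493, -0.0006, 0.1101]
tcp_rot: [0.0, 1.0, -0.024, 0.001]
force: [-1.2, -1.4, 1.0]
opening: 0.495
grasp_force: 1.1
```

Run:
```python
from h import *
s=ctrl.observe();print(s['time'],s['position'],s['force'],s['opening']);print(table_turn(69,'side'),table_turn(69,'top'))
def p(k):
    a=np.radians(249.34-k);return H0+.14*np.array([np.cos(a),np.sin(a)])
for k in (74,76,78,80,82,84,86,88,89,90,91,92,93): print(k,np.round(p(k)-p(72),4).tolist())
```

```text
5.95 [ 0.44932152 -0.00059345  0.11012685] [-1.23093174 -1.44606427  0.97070636] 0.4953809175702747
{'b': 67.6, 'd': 68.4, 'a': 67.0} {'b': 69.7, 'd': 68.9}
74 [0.0003, 0.0049]
76 [0.0008, 0.0097]
78 [0.0014, 0.0146]
80 [0.0023, 0.0194]
82 [0.0033, 0.0242]
84 [0.0044, 0.0289]
86 [0.0057, 0.0336]
88 [0.0072, 0.0383]
89 [0.008, 0.0406]
90 [0.0089, 0.0429]
91 [0.0097, 0.0452]
92 [0.0107, 0.0474]
93 [0.0116, 0.0497]
```

{"name": "carry_out", "arguments": {
  "offset": [
    [0.0003,0.0049,0],
    [0.0008,0.0097,0],
    [0.0014,0.0146,0],
    [0.0023,0.0194,0],
    [0.0033,0.0242,0],
    [0.0044,0.0289,0],
    [0.0057,0.0336,0],
    [0.0072,0.0383,0],
    [0.0089,0.0429,0],
    [0.0097,0.0452,0],
    [0.0107,0.0474,0],
    [0.0107,0.0474,0]
  ],
  "turn": [-2,-4,-6,-8,-10,-12,-14,-16,-18,-19,-20,-20],
  "fingers": [0.042,0.042,0.042,0.042,0.042,0.042,0.042,0.042,0.042,0.042,0.042,0.042]
}}

```text
time: 7.25
position: [0.46, 0.0467, 0.1097]
tcp_rot: [0.0, 0.981, -0.196, 0.0]
force: [-0.3, -0.1, -0.6]
opening: 0.496
grasp_force: 0.0
```

Run:
```python
from h import *
s=ctrl.observe();print(s['time'],s['position'],s['force'],s['opening'],s['joints']);print(table_turn(90,'side'),table_turn(90,'top'))
```

```text
7.25 [0.45998908 0.0467162  0.10973348] [-0.30268342 -0.10306013 -0.61389108] 0.49581105098974126 [-1.53003128e-01  3.20175994e-01  1.83835905e+00 -1.13264606e-04
  9.82330854e-01  1.81235611e+00]
{'b': 87.5, 'c': 90.7} {'b': 88.8, 'd': 88.2, 'a': 88.0}
```

{"name": "carry_out", "arguments": {
  "offset": [
    [0,0,0.02],
    [0,0,0.06],
    [0,0,0.1],
    [0,0,0.13],
    [0,0,0.13],
    [0,0,0.13]
  ],
  "turn": [0,0,0,0,0,0],
  "fingers": [0.042,0.042,0.042,0.06,0.085,0.085]
}}

```text
time: 7.95
position: [0.4596, 0.0472, 0.2393]
tcp_rot: [-0.0, 0.981, -0.196, 0.0]
force: [0.5, 0.3, -0.7]
opening: 0.968
grasp_force: 0.0
```

Run:
```python
from h import *
s=ctrl.observe();print(s['time'],s['position'],s['force'],s['opening'])
print(table_turn(90,'side'),table_turn(90,'top'))
T={'kb':((.644,.12),.139,.03),'ka':((.72,-.056),.139,.03),'kc':((.458,.043),.139,.03),'kd':((.54,-.137),.139,.03),
'last':((.547,.0844),.173,.045),'fin':((.63,-.0975),.173,.045),'hub':((.5887,-.0064),.099,.04)}
ph={'ka':-45,'kb':45,'kc':135,'kd':225,'last':90,'fin':-90}
for n in('top','side','wrist'):
    p,d,i=snap(n,'s2%s.png'%n);obs=[]
    for k,(P,z,r) in T.items():
        c,m=top_blob((d,i),P,z,r);print(n,k,m,None if c is None else np.round(c,4))
        if c is not None and m>40: obs.append((c,k))
    def f(v):
        o=[]
        for c,k in obs:
            R=.14 if k[0]=='k' else .1 if k in ph else 0; a=v[2]+np.radians(ph.get(k,0))
            o+=list(v[:2]+R*np.array([np.cos(a),np.sin(a)])-c)
        return o
    if len(obs)>1: s=least_squares(f,[.589,-.006,.42],loss='soft_l1',f_scale=.003);print(n,s.x,np.degrees(s.x[2]))
```

```text
7.95 [0.45964603 0.04716357 0.23929688] [ 0.51925748  0.27655766 -0.73762509] 0.9677174663048086
{'b': 87.7, 'c': 89.0, 'd': 89.0} {'b': 88.9, 'd': 88.1, 'a': 88.5}
top kb 92 [0.6357 0.1254]
top ka 87 [ 0.7215 -0.0524]
top kc 0 None
top kd 89 [ 0.5434 -0.1391]
top last 337 [0.5495 0.0825]
top fin 405 [ 0.6328 -0.0957]
top hub 330 [ 0.5909 -0.009 ]
top [ 0.59020296 -0.00696961  0.44776847] 25.6552438022421
side kb 72 [0.6331 0.1265]
side ka 0 None
side kc 62 [0.4551 0.041 ]
side kd 54 [ 0.5416 -0.1366]
side last 277 [0.544  0.0837]
side fin 211 [ 0.6312 -0.0961]
side hub 155 [ 0.5892 -0.0071]
side [ 0.58771908 -0.00577447  0.44997542] 25.78169247507802
wrist kb 1251 [0.6345 0.1257]
wrist ka 0 None
wrist kc 674 [0.4576 0.0393]
wrist kd 1214 [ 0.5431 -0.1377]
wrist last 4866 [0.5454 0.0837]
wrist fin 0 None
wrist hub 3197 [ 0.5892 -0.006 ]
wrist [ 0.58916925 -0.0061683   0.45193802] 25.89414119613205
```

View pics/s2side.png

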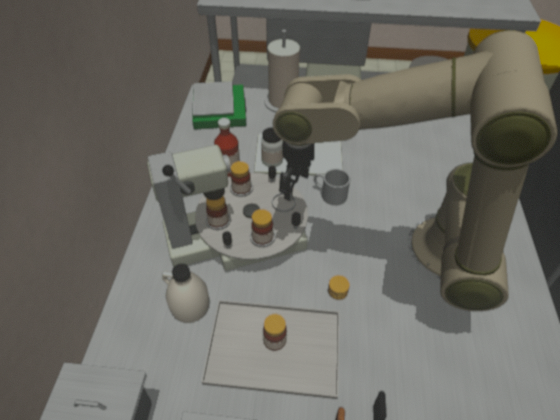

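The side view shows the finished jar out at (240,178) and the next jar under the head at (217,207). All three cameras put the table about 1.4° short, so I'll centre the knob at exactly 90° by gripping it, then let go.

{"name": "carry_out", "arguments": {
  "offset": [
    [-0.0018,-0.0045,0],
    [-0.0018,-0.0045,-0.04],
    [-0.0018,-0.0045,-0.08],
    [-0.0018,-0.0045,-0.11],
    [-0.0018,-0.0045,-0.13],
    [-0.0018,-0.0045,-0.13],
    [-0.0018,-0.0045,-0.13],
    [-0.0018,-0.0045,-0.13],
    [-0.0018,-0.0045,-0.13],
    [-0.0018,-0.0045,-0.13],
    [-0.0018,-0.0045,-0.13],
    [-0.0018,-0.0045,-0.13]
  ],
  "turn": [2,2,2,2,2,2,2,2,2,2,2,2],
  "fingers": [0.06,0.06,0.06,0.06,0.06,0.05,0.04,0.035,0.03,0.02,0.02,0.02]
}}

```text
time: 9.4
position: [0.4585, 0.0433, 0.1105]
tcp_rot: [-0.001, 0.984, -0.18, 0.001]
force: [-0.0, 5.7, 5.9]
opening: 0.283
grasp_force: 59.0
```

```bash
cat > fit.py <<'E'
from h import *
T={'kb':((.644,.12),.139,.03),'ka':((.72,-.056),.139,.03),'kc':((.458,.043),.139,.03),'kd':((.54,-.137),.139,.03),
'last':((.547,.0844),.173,.045),'fin':((.63,-.0975),.173,.045),'hub':((.5887,-.0064),.099,.04)}
ph={'ka':-45,'kb':45,'kc':135,'kd':225,'last':90,'fin':-90}
s=ctrl.observe();print(s['time'],s['position'],s['force'],s['opening'],s['grasp_force'])
for n in('top','side'):
    p,d,i=snap(n);obs=[]
    for k,(P,z,r) in T.items():
        c,m=top_blob((d,i),P,z,r)
        if c is not None and m>50: obs.append((c,k))
        if k=='fin': print('fin',c,m)
    def f(v):
        o=[]
        for c,k in obs:
            R=.14 if k[0]=='k' else .1 if k in ph else 0; a=v[2]+np.radians(ph.get(k,0))
            o+=list(v[:2]+R*np.array([np.cos(a),np.sin(a)])-c)
        return o
    s=least_squares(f,[.589,-.006,.42],loss='soft_l1',f_scale=.003);print(n,s.x,'turned',90+24.34-np.degrees(s.x[2]))
E
python3 fit.py
```

```text
9.4 [0.45854572 0.04331675 0.1104713 ] [-0.01182126  5.73375205  5.92072413] 0.28288692630904955 58.97329330444336
fin [ 0.6304064  -0.09774636] 403
top [ 0.58911143 -0.00596595  0.43007316] turned 89.6986230593136
fin [ 0.62890089 -0.09625165] 211
side [ 0.58790813 -0.00586952  0.42950191] turned 89.7313530051006
```

Now at 89.7°. I'll release and check.

{"name": "carry_out", "arguments": {
  "offset": [
    [0,0,0],
    [0,0,0],
    [0,0,0.01],
    [0,0,0.05],
    [0,0,0.09],
    [0,0,0.13],
    [0,0,0.14],
    [0,0,0.14]
  ],
  "turn": [0,0,0,0,0,0,0,0],
  "fingers": [0.035,0.044,0.05,0.055,0.06,0.07,0.085,0.085]
}}

```text
time: 10.3
position: [0.4582, 0.0426, 0.2509]
tcp_rot: [0.0, 0.984, -0.18, 0.002]
force: [-0.1, 0.3, -0.7]
opening: 0.997
grasp_force: 0.0
```

```bash
python3 fit.py
```

```text
10.3 [0.45824259 0.04262599 0.2508738 ] [-0.07871763  0.29102202 -0.74941914] 0.9968326136917998 0.0
fin [ 0.6306402  -0.09779522] 408
top [ 0.58946469 -0.00677072  0.42171545] turned 90.17748454421191
fin [ 0.6286386  -0.09750374] 212
side [ 0.58791755 -0.00576089  0.42215852] turned 90.15209829866865
```

It has clicked in at 90°. Next I'll fetch the finished jar at (0.630, -0.0975).

{"name": "carry_out", "arguments": {
  "offset": [
    [0.03,-0.024,0],
    [0.065,-0.053,0],
    [0.1,-0.082,0],
    [0.135,-0.11,0],
    [0.16,-0.131,0],
    [0.1722,-0.1405,0],
    [0.1722,-0.1405,0],
    [0.1722,-0.1405,0],
    [0.1722,-0.1405,0]
  ],
  "turn": [0,0,0,0,0,0,0,0,0],
  "fingers": [0.085,0.085,0.085,0.085,0.085,0.085,0.085,0.085,0.085]
}}

```text
time: 11.3
position: [0.6293, -0.0969, 0.249]
tcp_rot: [-0.0, 0.984, -0.179, -0.0]
force: [-0.6, 0.7, 0.1]
opening: 0.994
grasp_force: 0.0
```

Run:
```python
from h import *
p,d,i=snap('wrist','w3.png');s=ctrl.observe();print(s['time'],s['position'],s['force'],s['joints'])
print(top_blob((d,i),(.63,-.0975),.173,.045))
```

```text
11.35 [ 0.62944262 -0.09691959  0.24938606] [-0.21642094  0.37138851 -0.08432736] [-3.36460162e-01  5.59019262e-01  1.08684764e+00  9.37662390e-05
  1.49604369e+00  1.59480385e+00]
(array([ 0.63082314, -0.09740347]), 3387)
```

View pics/w3.png

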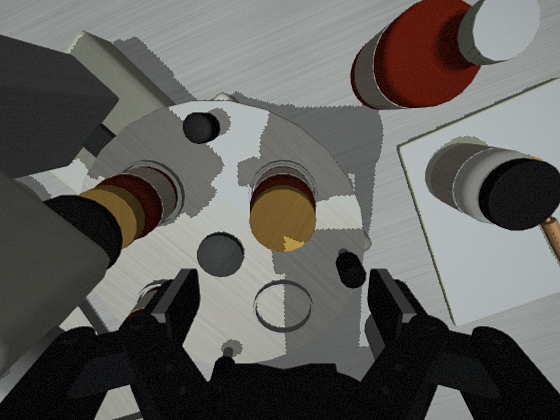

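The finished jar's lid is at (283,217), centred between the fingers. The head is at the left edge of the picture and clear. Now I'll descend and grip.

{"name": "carry_out", "arguments": {
  "offset": [
    [0.0005,0,-0.035],
    [0.0005,0,-0.07],
    [0.0005,0,-0.1],
    [0.0005,0,-0.12],
    [0.0005,0,-0.132],
    [0.0005,0,-0.139],
    [0.0005,0,-0.139],
    [0.0005,0,-0.139],
    [0.0005,0,-0.139],
    [0.0005,0,-0.139],
    [0.0005,0,-0.139],
    [0.0005,0,-0.139]
  ],
  "turn": [0,0,0,0,0,0,0,0,0,0,0,0],
  "fingers": [0.085,0.085,0.085,0.085,0.085,0.085,0.085,0.07,0.06,0.05,0.05,0.05]
}}

```text
time: 12.55
position: [0.6312, -0.0978, 0.112]
tcp_rot: [0.0, 0.984, -0.18, 0.001]
force: [-0.0, 2.0, 5.9]
opening: 0.685
grasp_force: 64.7
```

{"name": "carry_out", "arguments": {
  "offset": [
    [0,0,0.004],
    [0,0,0.012],
    [0,0,0.03],
    [0,0,0.055],
    [0,0,0.08],
    [0,0,0.105],
    [0,0,0.13],
    [0,0,0.145],
    [0,0,0.15],
    [0,0,0.15],
    [0,0,0.15]
  ],
  "turn": [0,0,0,0,0,0,0,0,0,0,0],
  "fingers": [0.05,0.05,0.05,0.05,0.05,0.05,0.05,0.05,0.05,0.05,0.05]
}}

```text
time: 13.65
position: [0.6302, -0.0977, 0.2591]
tcp_rot: [-0.0, 0.984, -0.18, -0.001]
force: [0.1, -0.6, -3.9]
opening: 0.682
grasp_force: 64.5
```

Run:
```python
from h import *
s=ctrl.observe();print(s['time'],s['position'],s['force'],s['opening'],s['grasp_force'])
for n in('top','side'):
    p,d,i=snap(n,'s4%s.png'%n)
    for q in('tray_mid','finished_jar_mid'): print(n,[(round(r['p'],2),np.round(r['centre']).tolist(),np.round(at_z(i,r['centre'],.003 if q[0]=='t' else .28),3)[:2].tolist()) for r in cams.pinpoint(n,q)[:3]])
    t=cams.trace(n,'tray_mid')
    C=cloud(i,d)
    for r in t[:1]:
        q=C[r['pixels']&(d>0)&(C[...,2]<.03)][:,:2].astype(np.float32);print(r['p'],cv2.minAreaRect(q),np.percentile(q,[0.5,99.5],axis=0))
    print(top_blob((d,i),(.483,.344),.093,.045))
```

```text
13.65 [ 0.63018294 -0.09770778  0.25913541] [ 0.10146348 -0.59488655 -3.91695858] 0.6819306048547998 64.53833285719156
top [(0.72, [143.0, 236.0], [0.487, 0.369]), (0.15, [328.0, 163.0], [0.676, -0.119])]
top [(0.76, [328.0, 163.0], [0.628, -0.095]), (0.63, [440.0, 242.0], [0.458, -0.33])]
0.56 ((0.48368045687675476, 0.3663995563983917), (0.3272586166858673, 0.2318314015865326), 0.6562392711639404) [[0.32445556 0.25352394]
 [0.64228472 0.4793982 ]]
(array([0.4834102 , 0.34476974]), 372)
side [(0.72, [273.0, 346.0], [0.484, 0.363])]
side [(0.96, [239.0, 140.0], [0.626, -0.091]), (0.7, [264.0, 238.0], [0.517, 0.238]), (0.23, [250.0, 211.0], [0.559, 0.16])]
0.84 ((0.4829164743423462, 0.3592334985733032), (0.3242442011833191, 0.23547162115573883), 0.9618701338768005) [[0.32376961 0.2540452 ]
 [0.63963426 0.4738025 ]]
(array([0.4816781 , 0.34401284]), 380)
```

View pics/s4side.png

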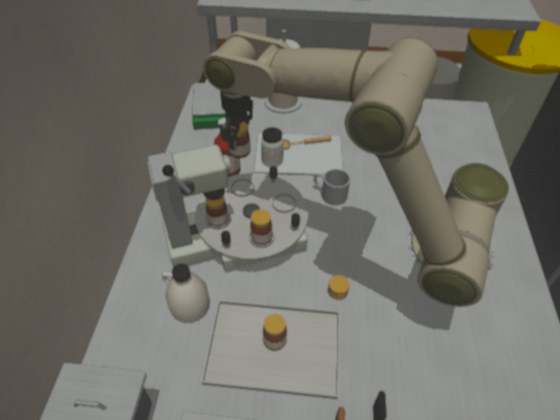

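The jar is held at (239,145) in the side view and clear of the table. The tray jar is at (274,330). Next I'll check how low the wrist camera hangs relative to the tool.

Run:
```python
from h import *
i=cams.camera_info('wrist');E=np.array(i['extrinsics']);c=-E[:3,:3].T@E[:3,3];print(c-ctrl.observe()['position'])
```

```text
[ 0.07520489 -0.02899444  0.14348135]
```

{"name": "carry_out", "arguments": {
  "offset": [
    [-0.02,0,0],
    [-0.055,0,0],
    [-0.09,0,0],
    [-0.12,0.02,0],
    [-0.138,0.058,0],
    [-0.147,0.098,0],
    [-0.156,0.138,0],
    [-0.165,0.178,0],
    [-0.174,0.218,0],
    [-0.183,0.258,0],
    [-0.193,0.298,0],
    [-0.203,0.333,0]
  ],
  "turn": [0,0,2,4,6,8,10,12,14,16,18,20.7],
  "fingers": [0.05,0.05,0.05,0.05,0.05,0.05,0.05,0.05,0.05,0.05,0.05,0.05]
}}

```text
time: 15.25
position: [0.4268, 0.2371, 0.2606]
tcp_rot: [-0.0, 1.0, 0.001, 0.0]
force: [0.0, 0.2, -3.3]
opening: 0.682
grasp_force: 64.8
```

{"name": "carry_out", "arguments": {
  "offset": [
    [-0.011,0.035,0],
    [-0.021,0.07,0],
    [-0.029,0.105,0],
    [-0.034,0.125,0],
    [-0.0374,0.135,-0.01],
    [-0.0374,0.135,-0.04],
    [-0.0374,0.135,-0.075],
    [-0.0374,0.135,-0.11],
    [-0.0374,0.135,-0.14],
    [-0.0374,0.135,-0.165],
    [-0.0374,0.135,-0.18],
    [-0.0374,0.135,-0.18]
  ],
  "turn": [0,0,0,0,0,0,0,0,0,0,0,0],
  "fingers": [0.05,0.05,0.05,0.05,0.05,0.05,0.05,0.05,0.05,0.05,0.05,0.05]
}}

```text
time: 16.45
position: [0.3891, 0.3689, 0.0779]
tcp_rot: [0.001, 1.0, -0.0, -0.002]
force: [0.7, -1.0, -3.0]
opening: 0.678
grasp_force: 64.8
```

Run:
```python
from h import *
p,d,i=snap('side','s5side.png');s=ctrl.observe();print(s['time'],s['position'],s['force'],s['opening'],s['grasp_force'])
```

```text
16.5 [0.38989382 0.36951214 0.07958895] [-0.27892273  0.17679233 -3.28967405] 0.6803527949948904 64.88354310393333
```

View pics/s5side.png

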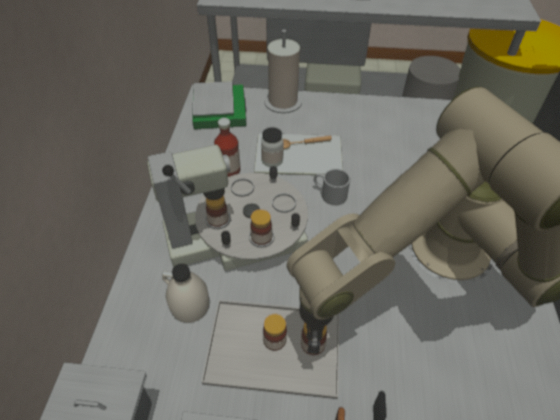

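The jar hangs upright over the tray at (313,340), with a clear gap to the tray jar at (274,330). I'll lower it slowly.

{"name": "carry_out", "arguments": {
  "offset": [
    [0,0,-0.015],
    [0,0,-0.028],
    [0,0,-0.037],
    [0,0,-0.042],
    [0,0,-0.045],
    [0,0,-0.047],
    [0,0,-0.047],
    [0,0,-0.047]
  ],
  "turn": [0,0,0,0,0,0,0,0],
  "fingers": [0.05,0.05,0.05,0.05,0.05,0.05,0.05,0.05]
}}

```text
time: 17.3
position: [0.3903, 0.3704, 0.0336]
tcp_rot: [-0.0, 1.0, 0.0, 0.0]
force: [-0.3, -0.1, -4.1]
opening: 0.679
grasp_force: 64.9
```

Not in contact yet, since the force still shows the jar's weight. I'll lower it by single millimetres.

{"name": "carry_out", "arguments": {
  "offset": [
    [0,0,-0.001],
    [0,0,-0.001],
    [0,0,-0.002],
    [0,0,-0.002]
  ],
  "turn": [0,0,0,0],
  "fingers": [0.05,0.05,0.05,0.05]
}}

```text
time: 17.7
position: [0.3902, 0.3703, 0.032]
tcp_rot: [-0.0, 1.0, 0.0, 0.0]
force: [-2.2, -0.3, 4.7]
opening: 0.681
grasp_force: 65.7
```

It has touched down, so I'll release and lift away.

{"name": "carry_out", "arguments": {
  "offset": [
    [0,0,0],
    [0,0,0],
    [0,0,0],
    [0,0,0],
    [0,0,0.02],
    [0,0,0.06],
    [0,0,0.1],
    [0,0,0.14],
    [0,0,0.18],
    [0,0,0.2],
    [0,0,0.2],
    [0,0,0.2]
  ],
  "turn": [0,0,0,0,0,0,0,0,0,0,0,0],
  "fingers": [0.064,0.07,0.08,0.085,0.085,0.085,0.085,0.085,0.085,0.085,0.085,0.085]
}}

```text
time: 18.9
position: [0.3899, 0.3701, 0.2306]
tcp_rot: [0.0, 1.0, 0.0, -0.0]
force: [0.4, -0.4, -1.1]
opening: 0.998
grasp_force: 0.0
```

```bash
python3 fit.py
python3 - <<'E'
from h import *
p,d,i=snap('side','s6side.png')
print(top_blob((d,i),(.39,.37),.093,.042),top_blob((d,i),(.482,.344),.093,.042))
E
```

```text
18.9 [0.38993261 0.37011422 0.23064761] [ 0.39366829 -0.35168767 -1.11217193] 0.9977379716184647 0.0
fin None 0
top [ 0.58895841 -0.00609852  0.42534561] turned 89.96949143134015
fin None 0
side [ 0.58795444 -0.00570653  0.42627095] turned 89.91647368829882
(array([0.38824131, 0.36897001]), 400) (array([0.48152335, 0.3447065 ]), 380)
```

View pics/s6side.png

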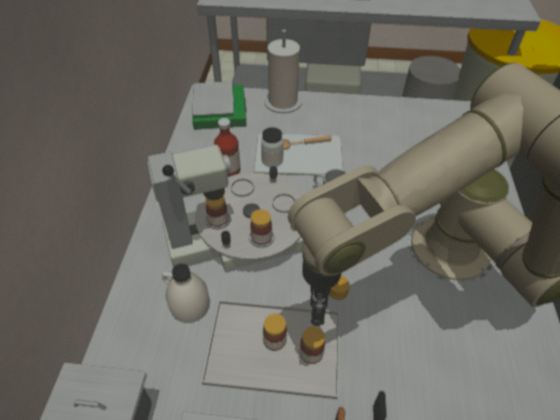

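Both jars stand upright on the tray, the finished one at (313,344) and the other at (275,331). The table is at 90°, the next jar is under the head at (217,207), and the arm is clear.

```bash
python3 -c "
from plant import ctrl
print(ctrl.finish_job())"
```

```text
the job is handed in; nothing more can be done
None
```

The table is clicked in a quarter turn clockwise (measured 90°) with the next jar under the head, the finished jar stands upright on the tray clear of the other jar, and the job is handed in.

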